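# Snap the spare slide pad onto the studded chute deck

### The job

Fit the spare slide pad to the sloping chute deck. Press down on the pad's top and draw it towards you out of its tray until it is clear of the cover, then pick it up and press it onto the eight bare studs, lined up with the short pad already fitted, until it is fully home and held by both spring catches. Let go and leave the other things on the bench where they are.

Things in the scene. Friction and masses are not known exactly. Their poses are not given: they have to be found in the camera images.
- pad: loose slide pad: white plastic block 104 (x) x 48 (y) x 23 mm, about 0.12 kg, smooth top. Underside: 2 x 4 square sockets 15.5 wide, 15 deep (x = -36, -12, 12, 36; y = -12, 12). The lowest 3 mm of each short end is a lip; above it the pad is 98 long. Origin: centre of underside, z out of the smooth top. Same after half a turn about z. Starts top up, x along tray x.
- tray: low aluminium tray fixed to the bench, base plate 242 (x) x 100 (y) x 6 mm, +x away from the robot; origin: centre of its underside. The pad lies on it at z = 6, in the rear half between two fences (x = 0 to 121, y = 26 to 34 on each side, tops at z = 27) that keep fingers off its sides. Slippery: friction about 0.2; fingertips pressing on the pad's top with 8 to 15 N drag it along.
- tray_cover (a point): middle of the front edge of the clear cover on the tray's fences, on its top face (tray frame 60, 0, 38 mm). The cover is 68 wide, runs back from here to the tray's rear and starts 34 mm above the bench. The pad's rear end is clear of it once the pad's origin is below tray x = 8, and out of the fences below x = -52.
- tray_apron (a point): centre of the bare front half of the tray, on its top face (tray frame -60, 0, 6 mm): no fences here; the pad is drawn onto it towards the robot and can then be gripped by its long sides
- deck: sloping aluminium deck of the fixed stand, 30 degrees, low end to the robot, 90 wide, x = -80 to 135. Origin: on its surface, centre of 8 bare studs (14 dia, 13 high, tips chamfered; x = -36, -12, 12, 36; y = -12, 12). x points up the slope, y level, z square out of the deck, leaning back to the robot. A pad fully home has its origin here, its x along the deck's x, either way round.
- home_top (a point): where the middle of the pad's top is when the pad is fully home (deck frame 0, 0, 23 mm). From about 8 mm above home the pad's end lips push the catches apart: press square to the deck, about 8 N in all (some 6 to 12 N).
- fitted_pad (a point): middle of the top of the short pad already fitted, 56 (x) x 48 x 23 mm, fixed (deck frame x = 70 to 126)
- catch_low (a joint): steel leaf-spring catch on the deck at the low end of the studs (x = -50, 12 wide, 15 high); 0 = at rest, grows to 0.004 m as it is pushed outwards; springs back over the pad's end lip when the pad is home
- catch_high (a joint): the same catch at the high end of the studs (x = 50)
- spanner: bystander: steel spanner 192 x 36 x 6 mm, lying near the bench's front edge; origin centre of its underside
- air_fitting: bystander: brass and black push-in air fitting, 50 x 17 x 17 mm, near the bench's front edge; origin centre of its underside
- sprocket: bystander: steel chain sprocket 74 dia x 18 mm, lying flat behind the work; origin centre of its underside
Things that resemble listed ones, but are neither listed nor needed, are in the scene too. Leave any blue look-alike of the pad alone.

How it is judged:
On the way:
1. the pad has been drawn out of the tray's cover, still lying on the tray (x of pad in the frame of tray between -0.12 and 0.01 m and z of pad in the frame of tray below 0.012 m and angle between pad's own z axis and vertical below 0.1 rad), for 0.1 s.
At the end, for the whole second after the job is handed in: the pad sits on the eight studs, its underside within 2 mm of the deck and parallel to it within 0.04 rad, in line with the deck within 3 mm and 0.08 rad, both catches sprung back to within 1.5 mm of rest, and the pad at rest (x of pad in the frame of deck between -0.003 and 0.003 m and y of pad in the frame of deck between -0.003 and 0.003 m and z of pad in the frame of deck between -0.002 and 0.002 m and angle between the z axis of pad and the z axis of deck, either way round below 0.04 rad and angle between the x axis of pad and the x axis of deck, either way round below 0.08 rad and value of joint each of catch_low, catch_high below 0.0015 m and linear speed of pad below 0.01 m/s); the robot touches nothing.
It fails at once if a bystander (spanner, air fitting, sprocket) is moved by more than 2 cm (distance of any of spanner, air_fitting, sprocket from where it was at the start of the episode above 0.02 m).
It also fails if it takes over 64 s, if anything falls off the work surface, if the arm or the gripper's body presses on something with over 40 N, if the wrist force passes 120 N, or if a joint passes its speed limit or range.

### The arm

A 7-joint arm with a two-finger parallel gripper is mounted at the origin on a cart in front of the work surface, level with it; the furniture and walls round the work are solid. World frame = base frame: x ahead of the robot, y to its left, z up, the work surface at z = 0. Lengths are in m, angles in rad, forces in N, time in s.
With the tool pointing down it reaches from about 0.425 to 0.925 m from the base axis. Payload 6.8 kg.
Tool frame: the origin (TCP) lies at the very end of the fingers, on their centre line; the grasp point (between the pads) lies 19 mm behind it; z points along the fingers, y is the line along which they close (so a half turn about z gives the same grasp; the last joint's range is limited). The gripper opens to 85 mm and grips with 20 to 120 N. Pads are 22 mm wide; open, the fingers measure 114 mm over their backs; the gripper's body (76 mm by 85 mm) begins 54 mm behind the grasp point. The pads swing forward as they close: fully open they stand 13 mm farther back than shut.
Start: joints at [-1.282, 0.477, 0.022, 1.555, -0.011, 1.109, -0.083], TCP at [0.261, 0.623, 0.231] pointing down, gripper open.
Joint ranges: [-2.96, 2.96], [-0.34, 2.1], [-1.41, 1.46], [0.24, 2.44], [-1.37, 4.51], [0.17, 1.92], [-2.96, 2.96]. Speed limits (rad/s): [2.39, 2.39, 3.14, 3.14, 3.14, 3.14, 3.14].

### API

Orientations are given as a unit quaternion [w, x, y, z].
In Python, from station import * gives the robot as it stands.
- The arm moves only by the tool jog_arm, never from a script. Its argument "moves" is one flat list of numbers, 7 for each row, row after row: the shift along the tool's x, y, z normalised to -1 to 1, where 1 is 20 mm, then the turn, a rotation vector about the tool's x, y, z normalised to -1 to 1, where 1 is 4 degrees, then the opening, from 0 (shut) to 1 (fully open). In form: [x, y, z, rx, ry, rz, claw, x, y, z, rx, ry, rz, claw, ...]. A call has exactly 8 rows; each row shifts and turns the commanded pose from where the row before left it, along the tool's axes as they then stand; what a row does not reach is not made up. A row lasts 1/12 s, in which the tool goes at most 41.7 mm and 7.16 degrees, less where a joint would pass 70% of its speed; a pose out of reach is approached as far as the arm can. A call with a number of a shift or a turn outside -1 to 1 is refused whole. A call with a gripper value outside its range is refused whole. The fingers move at their own pace and stop on an object; "grip_force" is the grip in N (left out, the last holds). Time passes only in rows, so rows that do not move let the fingers close, or fill a call up. It gives the time, the measured TCP pose, the force, the opening and the grip force at its end, in the units of the state.
- get_obs(): the state, without advancing time (a new reading comes with each control period).
- read_camera(name): name is "side" or "top" or "wrist"; returns a dict with "color" (400x640x3 uint8, blue, green, red), "fx", "fy", "cx", "cy" (pixels), "rvec" (rotation vector, rad) and "tvec" (3), from world to camera coordinates, as OpenCV has them. Camera axes: x right, y down, z forward; pixel columns grow to the right and rows downward; lengths in m; the calibration is good to about 2 mm. The wrist camera is an equidistant fisheye: a pixel r from the principal point sees the ray r / f radians off the axis. A picture is of the moment at which its call begins. There is no depth.
- hand_in(): hands the job in; it is judged then, once.
The state is a dict: "t": time; "q": joint angles; "joint_vel": joint speeds; "joint_torque": joint torques, N m; "eef_pos": TCP position; "tool_rot": TCP orientation; "contact_force": force on the tool from outside, world axes, zero at the start; "torque": the same for the moment, N m; "gripper_width": opening from 0.0 (shut) to 1.0 (fully open); "grasp_force": force on a finger pad.
Only numpy, scipy, OpenCV 4.12 (cv2) and the standard library are available. Lean on these libraries where they do the work, as an engineer would, in place of code of your own. Each camera call takes 0.05 s, during which the arm holds its last target. There are 200 camera calls.

## Working session

There is one attempt and no reset: what is moved stays moved. The work goes in short steps, Python scripts to look and compute and a tool call to move; the robot and the scene stay as the last step left them, time stands still between calls to the robot, and variables do not carry over. Pictures are saved under pics/ and viewed, at most 10 in all, crops included, and the job is handed in when it is done.

Besides the shell and the picture viewer there is one more tool, called after "Emit:" as a command line: name --argument value ..., lists and objects as JSON in quotes. jog_arm: Moves the arm, as the interface text tells. Scaled input: -1 to 1 covers 20 mm each way for a shift and 4 degrees each way for a turn. Its arguments: {"type":"object","properties":{"moves":{"type":"array"},"grip_force":{"type":"number"}},"required":["moves"]}

```bash
ls; mkdir -p pics; python3 - <<'E'
from station import *
import cv2
o=get_obs();print({k:o[k] for k in("t","eef_pos","tool_rot","contact_force","gripper_width")})
for n in("top","side"):
    d=read_camera(n);cv2.imwrite(f"pics/{n}0.png",d["color"]);print(n,d["fx"],d["fy"],d["cx"],d["cy"],d["rvec"],d["tvec"])
E
```

```text
pics
{'t': 0.0, 'eef_pos': array([0.26064218, 0.62202303, 0.23035295]), 'tool_rot': array([-1.19433724e-04,  1.97074908e-01,  9.80388027e-01, -8.84523224e-04]), 'contact_force': array([-0.09483241, -0.26648986, -0.71681899]), 'gripper_width': 1.0033825582590399}
top 518.511531712556 518.511531712556 323.25132017319237 203.08559063371527 [ 2.15682756 -2.1433059   0.1805886 ] [0.06930742 0.57966154 1.39449023]
side 451.28602683803695 451.28602683803695 318.77570568765793 201.3818490255535 [ 1.9431719  -0.17714625  0.10420666] [-0.54278892  0.19079001  0.87647174]
```

View pics/top0.png

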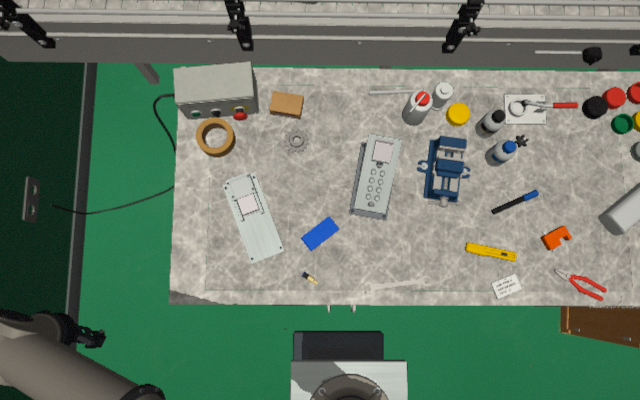

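View pics/side0.png

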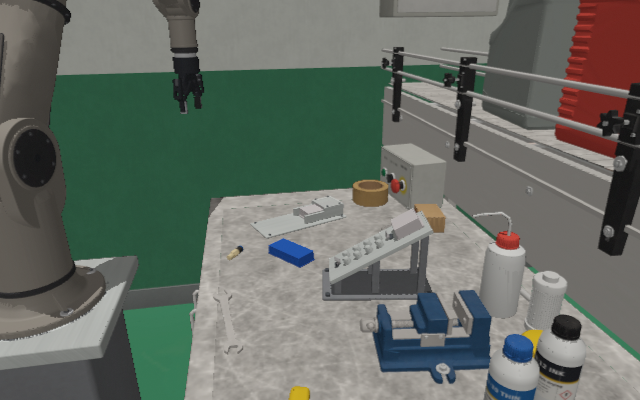

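Top view: the tray is at about (252,217) with a white pad between its fences at (248,203). The deck is at (377,175) with the short fitted pad at (383,152). The loose pad could be the white block in the tray (248,203), the blue block (320,233) or the short block (383,152). The white one in the tray fits the description: blue is excluded and the short one is fixed. I'll confirm that in a crop.

```bash
python3 - <<'E'
import cv2,numpy as np
a=cv2.imread("pics/top0.png")
A=cv2.resize(a[165:270,210:295],None,fx=4.7,fy=4.7,interpolation=cv2.INTER_CUBIC)
B=cv2.resize(a[125:230,340:415],None,fx=4.7,fy=4.7,interpolation=cv2.INTER_CUBIC)
cv2.imwrite("pics/c0.png",np.hstack([A,B]));print(A.shape,B.shape)
s=cv2.imread("pics/side0.png")
cv2.imwrite("pics/c1.png",cv2.resize(s[185:310,245:445],None,fx=4,fy=4,interpolation=cv2.INTER_CUBIC))
E
```

```text
(494, 400, 3) (494, 352, 3)
```

View pics/c0.png

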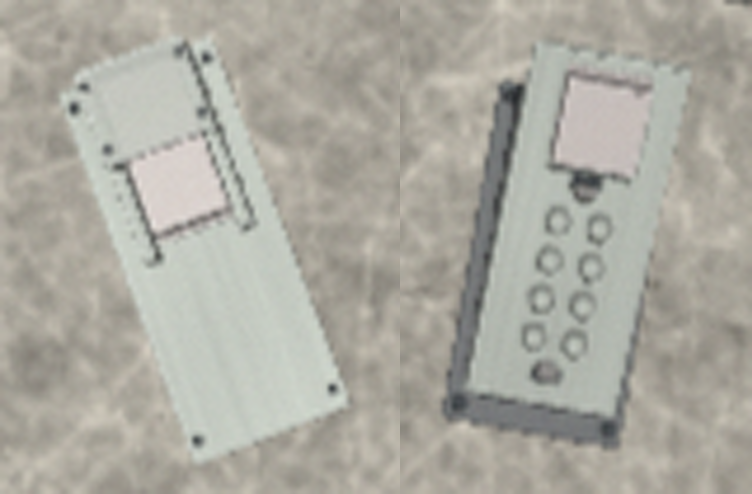

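View pics/c1.png

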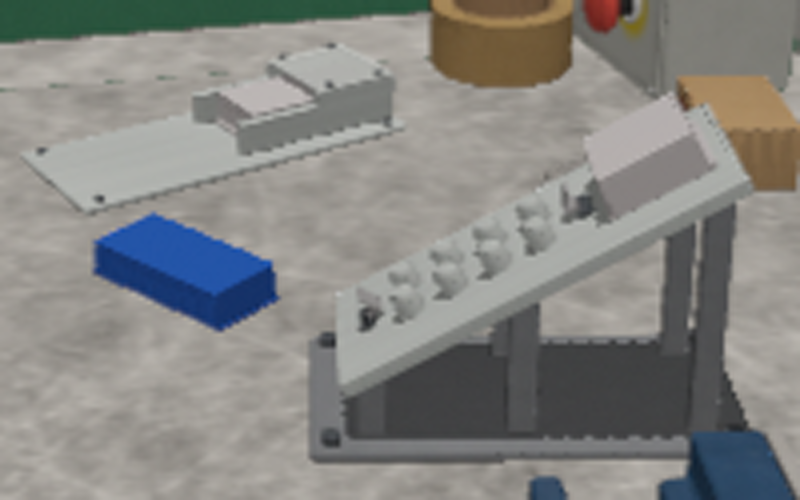

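The crop confirms it: the white pad, its rear half under the clear cover, lies between the fences. The deck has 8 studs with dark catches at both ends and the short pad beyond them. Next I'll estimate rough poses from the labelled corners.

```bash
cat > h.py <<'E'
import numpy as np,cv2
from scipy.optimize import least_squares
from scipy.spatial.transform import Rotation as R
TRAY=[]; 
def proj(d,P):
    P=np.atleast_2d(P).astype(float)
    K=np.array([[d["fx"],0,d["cx"]],[0,d["fy"],d["cy"]],[0,0,1]])
    rv=np.asarray(d["rvec"],float);tv=np.asarray(d["tvec"],float)
    if d.get("fish"): return cv2.fisheye.projectPoints(P[:,None],rv,tv,K,np.zeros(4))[0][:,0]
    return cv2.projectPoints(P,rv,tv,K,None)[0][:,0]
def ray(d,uv):
    M=R.from_rotvec(np.ravel(d["rvec"])).as_matrix();x=(np.asarray(uv,float)-[d["cx"],d["cy"]])/[d["fx"],d["fy"]]
    if d.get("fish"):
        t=np.linalg.norm(x); v=np.r_[x/t*np.sin(t),np.cos(t)]
    else: v=np.r_[x,1]
    return -M.T@np.ravel(d["tvec"]),M.T@v
def onplane(d,uv,z):
    c,v=ray(d,uv);return c+v*(z-c[2])/v[2]
def frame(p,deck): # p=x,y,z,yaw
    r=R.from_euler("z",p[3])
    if deck: r=r*R.from_euler("y",-np.pi/6)
    return r,np.array(p[:3])
def fit(obs,p0,deck,fixz=None):
    # obs: list of (cam, pts3d local, uv)
    def f(p):
        q=np.array(p) if fixz is None else np.r_[p[:2],fixz,p[2]]
        r,t=frame(q,deck)
        return np.concatenate([(proj(d,r.apply(np.array(P,float))+t)-uv).ravel() for d,P,uv in obs])
    s=least_squares(f,p0 if fixz is None else np.delete(p0,2),loss="soft_l1")
    q=s.x if fixz is None else np.r_[s.x[:2],fixz,s.x[2]]
    return q,f(s.x).reshape(-1,2)
def cam(n,png=None):
    from station import read_camera
    d=read_camera(n);d["fish"]=n=="wrist"
    if png: cv2.imwrite(png,d["color"])
    return d
E
python3 - <<'E'
from h import *
np.set_printoptions(precision=4,suppress=True)
t=cam("top");s=cam("side")
A=lambda L:np.array(L,float)/4.7+[210,165]-.4
B=lambda L:(np.array(L,float)-[400,0])/4.7+[340,125]-.4
S=lambda L:np.array(L,float)/4+[245,185]-.4
tr=[[-121,50,6],[-121,-50,6],[-14+14,34,27],[0,-34,27]]
q,e=fit([(t,np.array(tr)/1e3,A([[198,462],[348,403],[150,262],[247,227]])),(s,np.array(tr[:2])/1e3,S([[22,156],[90,212]]))],[.65,.25,0,.4],False,0)
print("tray",q);print(e)
q,e=fit([(t,np.array([[135,45,0],[135,-45,0]]+[[x,y,13] for y in(12,-12) for x in(36,12,-12,-36)])/1e3,
 B([[537,42],[690,70],[559,220],[551,261],[542,299],[534,337],[600,229],[592,267],[583,306],[574,345]])),
 (s,np.array([[-80,45,0],[-80,-45,0],[135,-45,0],[70,24,23],[126,-24,23],[126,24,23],[70,-24,23]])/1e3,S([[337,293],[341,372],[750,183],[587,150],[717,163],[675,95],[608,220]]))],[.65,-.1,.1,-.2],True)
print("deck",q);print(e)
E
```

```text
tray [0.5445 0.2717 0.     0.3954]
[[-0.0681  0.3566]
 [ 1.3491 -0.7217]
 [-1.1253 -0.0151]
 [ 1.0313 -1.7285]
 [-0.7032 -0.909 ]
 [-0.67   -0.9514]]
deck [ 0.6311 -0.0679  0.0728 -0.1818]
[[-0.0124 -1.1186]
 [ 0.9525 -0.789 ]
 [-0.0072 -0.0578]
 [-0.1178 -0.4547]
 [ 0.0067 -0.3161]
 [-0.0595 -0.2784]
 [ 0.0531 -0.3174]
 [-0.1125 -0.0845]
 [-0.0423 -0.1672]
 [ 0.0506 -0.3508]
 [ 0.0719  1.8093]
 [-0.3006  5.1981]
 [ 0.0078  0.7592]
 [-2.2324 -0.0951]
 [-4.1185 -6.6415]
 [ 1.4358  0.3357]
 [-3.9579 -6.9976]]
```

```bash
cat >> h.py <<'E'
TR=np.array([0.5445,0.2717,0,0.3954]); DK=np.array([0.6311,-0.0679,0.0728,-0.1818])
def tool(p,deck=False):  # tool orientation: z = -frame z, y = +frame y
    return frame(p,deck)[0]*R.from_euler("y",np.pi)
def loc(p,xyz,deck=False):
    r,t=frame(p,deck);return r.apply(np.array(xyz)/1e3)+t
def cur():
    from station import get_obs
    o=get_obs();q=o["tool_rot"];return np.array(o["eef_pos"]),R.from_quat(np.r_[q[1:],q[0]]),o
def plan(tp,tr,n,p=None,r=None):
    if p is None: p,r,_=cur()
    rv=(r.inv()*tr).as_rotvec()
    print("tool shift mm",np.round(r.inv().apply(tp-p)*1e3,2),"turn deg",np.round(np.degrees(rv),2))
    for i in range(n):
        d=np.clip(np.round(r.inv().apply(tp-p)*1e3/20/(n-i),2),-1,1)
        w=np.clip(np.round(np.degrees((r.inv()*tr).as_rotvec())/4/(n-i),2),-1,1)
        print(list(d)+list(w)); p=p+r.apply(d*.02); r=r*R.from_rotvec(np.radians(w*4))
E
python3 - <<'E'
from h import *
plan(loc(TR,[32,0,120]),tool(TR),24)
E
```

```text
tool shift mm [-419.68 -190.73  110.93] turn deg [-6.000e-02 -2.000e-02 -4.539e+01]
[np.float64(-0.87), np.float64(-0.4), np.float64(0.23), np.float64(-0.0), np.float64(-0.0), np.float64(-0.47)]
[np.float64(-0.86), np.float64(-0.43), np.float64(0.23), np.float64(-0.0), np.float64(-0.0), np.float64(-0.47)]
[np.float64(-0.85), np.float64(-0.45), np.float64(0.23), np.float64(-0.0), np.float64(-0.0), np.float64(-0.47)]
[np.float64(-0.83), np.float64(-0.48), np.float64(0.23), np.float64(-0.0), np.float64(-0.0), np.float64(-0.47)]
[np.float64(-0.81), np.float64(-0.51), np.float64(0.23), np.float64(-0.0), np.float64(-0.0), np.float64(-0.47)]
[np.float64(-0.8), np.float64(-0.53), np.float64(0.23), np.float64(-0.0), np.float64(-0.0), np.float64(-0.47)]
[np.float64(-0.78), np.float64(-0.56), np.float64(0.23), np.float64(-0.0), np.float64(-0.0), np.float64(-0.47)]
[np.float64(-0.76), np.float64(-0.59), np.float64(0.23), np.float64(-0.0), np.float64(-0.0), np.float64(-0.47)]
[np.float64(-0.74), np.float64(-0.61), np.float64(0.23), np.float64(-0.0), np.float64(-0.0), np.float64(-0.47)]
[np.float6
[... 967 characters left out ...]
4(-0.0), np.float64(-0.48)]
[np.float64(-0.5), np.float64(-0.82), np.float64(0.23), np.float64(-0.0), np.float64(-0.0), np.float64(-0.47)]
[np.float64(-0.48), np.float64(-0.84), np.float64(0.24), np.float64(-0.0), np.float64(-0.0), np.float64(-0.48)]
[np.float64(-0.45), np.float64(-0.85), np.float64(0.23), np.float64(-0.0), np.float64(-0.0), np.float64(-0.47)]
[np.float64(-0.42), np.float64(-0.87), np.float64(0.24), np.float64(-0.0), np.float64(-0.0), np.float64(-0.48)]
[np.float64(-0.39), np.float64(-0.88), np.float64(0.23), np.float64(-0.01), np.float64(-0.01), np.float64(-0.47)]
[np.float64(-0.36), np.float64(-0.89), np.float64(0.24), np.float64(-0.0), np.float64(-0.0), np.float64(-0.48)]
```

Emit:
jog_arm --moves '[-0.87,-0.4,0.23,0,0,-0.47,0,-0.86,-0.43,0.23,0,0,-0.47,0,-0.85,-0.45,0.23,0,0,-0.47,0,-0.83,-0.48,0.23,0,0,-0.47,0,-0.81,-0.51,0.23,0,0,-0.47,0,-0.8,-0.53,0.23,0,0,-0.47,0,-0.78,-0.56,0.23,0,0,-0.47,0,-0.76,-0.59,0.23,0,0,-0.47,0]'

```text
t: 0.87
eef_pos: [0.3657, 0.509, 0.1941]
tool_rot: [-0.0, 0.066, 0.998, -0.0]
contact_force: [0.4, -0.1, 0.2]
gripper_width: -0.0
grasp_force: 0.0
```

Emit:
jog_arm --moves '[-0.74,-0.61,0.23,0,0,-0.47,0,-0.72,-0.63,0.23,0,0,-0.47,0,-0.7,-0.66,0.23,0,0,-0.47,0,-0.68,-0.68,0.23,0,0,-0.48,0,-0.65,-0.7,0.23,0,0,-0.47,0,-0.63,-0.72,0.23,0,0,-0.48,0,-0.61,-0.75,0.23,0,0,-0.47,0,-0.58,-0.76,0.23,0,0,-0.48,0]'

```text
t: 1.53
eef_pos: [0.4701, 0.3965, 0.1573]
tool_rot: [-0.0, -0.066, 0.998, -0.0]
contact_force: [-0.2, 0.3, -0.6]
gripper_width: 0.004
grasp_force: 0.0
```

Emit:
jog_arm --moves '[-0.56,-0.78,0.23,0,0,-0.47,0,-0.53,-0.8,0.23,0,0,-0.48,0,-0.5,-0.82,0.23,0,0,-0.47,0,-0.48,-0.84,0.24,0,0,-0.48,0,-0.45,-0.85,0.23,0,0,-0.47,0,-0.42,-0.87,0.24,0,0,-0.48,0,-0.39,-0.88,0.23,0,0,-0.47,0,-0.36,-0.89,0.24,0,0,-0.48,0]'

```text
t: 2.2
eef_pos: [0.5748, 0.2837, 0.1199]
tool_rot: [-0.0, -0.197, 0.98, -0.0]
contact_force: [0.0, 0.6, 0.1]
gripper_width: 0.0
grasp_force: 0.0
```

```bash
python3 - <<'E'
from h import *
np.set_printoptions(precision=4,suppress=True)
d=cam("wrist","pics/w1.png");p,r,o=cur()
print(p,o["q"],o["contact_force"],o["gripper_width"],d["fx"],d["cx"],d["cy"],d["rvec"],d["tvec"])
plan(loc(TR,[32,0,120]),tool(TR),1)
E
```

```text
[0.5777 0.2786 0.1189] [-0.5052  0.5408 -0.0591  1.7318  0.0442  0.8714  1.3803] [ 2.3985 -3.3912 -0.5787] 0.0015203317671038138 309.70691628693146 318.5392851507428 199.51048662885557 [-1.6457 -2.476  -0.3349] [-0.039  -0.622   0.0997]
tool shift mm [ 1.29  6.4  -1.08] turn deg [-0.2  -0.04 -0.08]
[np.float64(0.06), np.float64(0.32), np.float64(-0.05), np.float64(-0.05), np.float64(-0.01), np.float64(-0.02)]
```

View pics/w1.png

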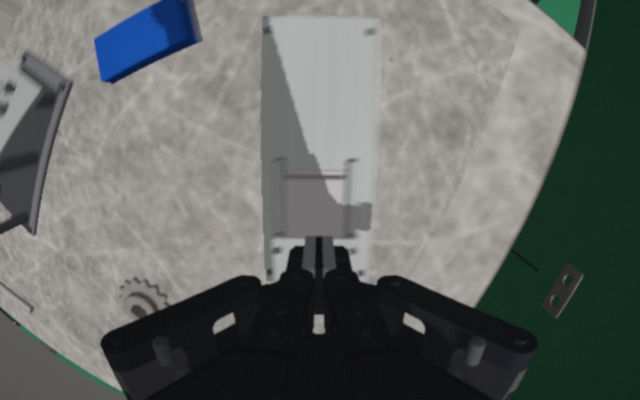

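Wrist view: the tray front corners are at about (264,16) and (382,17), the fence front ends at (279,158) and (352,158), and the pad's front edge at row ~177, columns 282–347. I'll compare these with projections.

```bash
python3 - <<'E'
from h import *
np.set_printoptions(precision=1,suppress=True)
d=cam("wrist");p,r,o=cur();print(o["contact_force"])
r_,t_=frame(TR,False)
print(proj(d,[loc(TR,x) for x in [[-121,50,6],[-121,-50,6],[0,34,27],[0,26,27],[0,-26,27],[0,-34,27],[60,34,38],[60,-34,38]]]))
g=cv2.cvtColor(d["color"],cv2.COLOR_BGR2GRAY).astype(int)
print("rows col300",[(i,g[i,295:305].mean().round()) for i in range(160,190,1)])
print("col row60",[(i,g[55:65,i].mean().round()) for i in list(range(258,272))+list(range(372,386))])
print("front rows",[(i,g[i,330:345].mean().round()) for i in range(8,24)])
for c in [(283,178),(346,178)]: print(onplane(d,c,.029), r_.inv().apply(onplane(d,c,.029)-t_)*1e3)
plan(loc(TR,[32,0,120]),tool(TR),1)
E
```

```text
[-0.5 -0.4  0.5]
[[386.8  16.3]
 [266.1  15.4]
 [371.6 160.5]
 [361.3 160.4]
 [293.2 160.3]
 [282.8 160.4]
 [370.4 238.9]
 [283.6 239. ]]
rows col300 [(160, np.float64(107.0)), (161, np.float64(107.0)), (162, np.float64(107.0)), (163, np.float64(107.0)), (164, np.float64(107.0)), (165, np.float64(107.0)), (166, np.float64(106.0)), (167, np.float64(104.0)), (168, np.float64(104.0)), (169, np.float64(107.0)), (170, np.float64(110.0)), (171, np.float64(106.0)), (172, np.float64(95.0)), (173, np.float64(86.0)), (174, np.float64(83.0)), (175, np.float64(83.0)), (176, np.float64(91.0)), (177, np.float64(103.0)), (178, np.float64(110.0)), (179, np.float64(111.0)), (180, np.float64(111.0)), (181, np.float64(111.0)), (182, np.float64(111.0)), (183, np.float64(111.0)), (184, np.float64(111.0)), (185, np.float64(111.0)), (186, np.float64(111.0)), (187, np.float64(111.0)), (188, np.float64(111.0)), (189, np.float64(111.0))]
col row60 [(258, np.float64(150.0)), (259, np.float64(148.0)), (260, np.float64(146.0)), (261, np.float64(144.0)), (262, np.float64(143.0)), (263, np.float64(142.0)), (264, n
[... 509 characters left out ...]
)), (384, np.float64(174.0)), (385, np.float64(174.0))]
front rows [(8, np.float64(144.0)), (9, np.float64(144.0)), (10, np.float64(144.0)), (11, np.float64(143.0)), (12, np.float64(143.0)), (13, np.float64(146.0)), (14, np.float64(157.0)), (15, np.float64(168.0)), (16, np.float64(172.0)), (17, np.float64(173.0)), (18, np.float64(173.0)), (19, np.float64(173.0)), (20, np.float64(173.0)), (21, np.float64(173.0)), (22, np.float64(173.0)), (23, np.float64(173.0))]
[0.6 0.2 0. ] [ 13.4 -33.9  29. ]
[0.6 0.3 0. ] [13.4 14.3 29. ]
tool shift mm [ 0.7  4.7 -0.7] turn deg [-0.1 -0.1 -0.3]
[np.float64(0.04), np.float64(0.24), np.float64(-0.04), np.float64(-0.04), np.float64(-0.01), np.float64(-0.07)]
```

Emit:
jog_arm --moves '[0,0,0,0,0,0,0,0,0,0,0,0,0,0,0,0,0,0,0,0,0,0,0,0,0,0,0,0,0,0,0,0,0,0,0,0,0,0,0,0,0,0,0,0,0,0,0,0,0,0,0,0,0,0,0,0]'

```text
t: 2.97
eef_pos: [0.5742, 0.2846, 0.1204]
tool_rot: [0.0, -0.197, 0.98, 0.0]
contact_force: [-0.7, -0.1, -1.2]
gripper_width: -0.003
grasp_force: 0.0
```

```bash
python3 - <<'E'
from h import *
np.set_printoptions(precision=2,suppress=True)
d=cam("wrist");np.save("w2.npy",d,allow_pickle=True);t=d["color"].copy()
plan(loc(TR,[32,0,120]),tool(TR),1)
P=proj(d,[loc(TR,x) for x in [[-121,50,6],[-121,-50,6],[0,34,27],[0,26,27],[0,-26,27],[0,-34,27],[60,34,38],[60,-34,38]]]);print(P)
c=cv2.resize(t[0:250,245:405],None,fx=3,fy=3,interpolation=cv2.INTER_CUBIC)[:600]
cc=cv2.resize(t[0:240,245:405],(480,600),interpolation=cv2.INTER_CUBIC)
for u,v in P: cv2.circle(cc,(int((u-245+.5)*3),int((v+.5)*2.5)),3,(0,0,255),1)
cv2.imwrite("pics/w2c.png",cc)
E
```

```text
tool shift mm [ 0.41 -0.35  0.35] turn deg [-0.    0.01  0.01]
[np.float64(0.02), np.float64(-0.02), np.float64(0.02), np.float64(-0.0), np.float64(0.0), np.float64(0.0)]
[[378.24  17.16]
 [258.03  17.19]
 [362.1  161.29]
 [351.81 161.18]
 [284.13 161.14]
 [273.84 161.24]
 [361.06 239.26]
 [274.79 239.17]]
```

View pics/w2c.png

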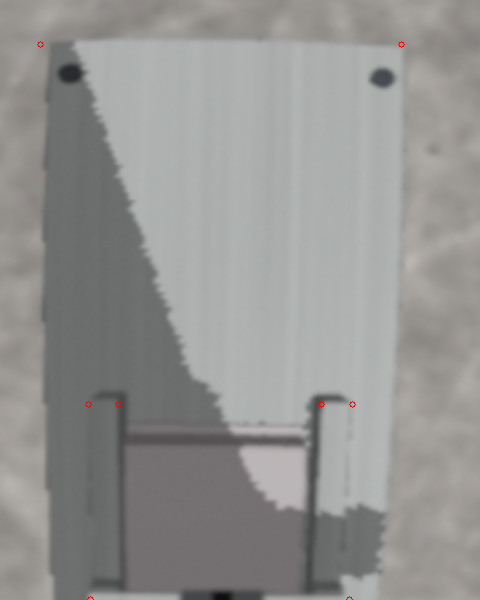

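The tray model fits within ~1 px. The front corners are at crop (49,42) and (403,46). The pad's front top edge is at crop y≈444, x 125–305. I'll refine.

```bash
python3 - <<'E'
from h import *
np.set_printoptions(precision=4,suppress=True)
d=np.load("w2.npy",allow_pickle=True).item()
C=lambda L:np.array(L,float)/[3,2.5]+[245,0]-.5
q,e=fit([(d,np.array([[-121,50,6],[-121,-50,6],[0,34,27],[0,-34,27]])/1e3,C([[403,46],[49,42],[350,400],[92,399]]))],TR,False,0)
print(q,e.round(1).tolist())
r,t=frame(q,False)
for c in [(125,444),(305,444)]: print(r.inv().apply(onplane(d,C(c),.029)-t)*1e3)
TR=q
plan(loc(TR,[34,0,40]),tool(TR),8)
E
```

```text
[0.5436 0.2715 0.     0.3852] [[1.1, -1.1], [-1.1, -0.8], [1.2, 1.0], [-1.1, 0.5]]
[ 13.3437 -24.5102  29.    ]
[12.8519 21.6489 29.    ]
tool shift mm [-0.63 -0.51 80.35] turn deg [-0.    0.01  0.6 ]
[np.float64(-0.0), np.float64(-0.0), np.float64(0.5), np.float64(-0.0), np.float64(0.0), np.float64(0.02)]
[np.float64(-0.0), np.float64(-0.0), np.float64(0.5), np.float64(-0.0), np.float64(0.0), np.float64(0.02)]
[np.float64(-0.01), np.float64(-0.0), np.float64(0.5), np.float64(-0.0), np.float64(0.0), np.float64(0.02)]
[np.float64(-0.0), np.float64(-0.01), np.float64(0.5), np.float64(-0.0), np.float64(0.0), np.float64(0.02)]
[np.float64(-0.01), np.float64(-0.0), np.float64(0.5), np.float64(-0.0), np.float64(0.0), np.float64(0.02)]
[np.float64(-0.0), np.float64(-0.01), np.float64(0.51), np.float64(-0.0), np.float64(0.0), np.float64(0.02)]
[np.float64(-0.01), np.float64(-0.0), np.float64(0.5), np.float64(-0.0), np.float64(0.0), np.float64(0.01)]
[np.float64(-0.0), np.float64(-0.01), np.float64(0.51), np.float64(-0.0), np.float64(0.0), np.float64(0.02)]
```

Emit:
jog_arm --moves '[0,0,0.5,0,0,0.02,0,0,0,0.5,0,0,0.02,0,-0.01,0,0.5,0,0,0.02,0,0,-0.01,0.5,0,0,0.02,0,-0.01,0,0.5,0,0,0.01,0,0,-0.01,0.5,0,0,0.01,0,-0.01,0,0.5,0,0,0.01,0,0,0,0.5,0,0,0.01,0]'

```text
t: 3.68
eef_pos: [0.5749, 0.2843, 0.0391]
tool_rot: [-0.0, -0.192, 0.981, -0.0]
contact_force: [-0.4, -0.6, -0.9]
gripper_width: -0.003
grasp_force: 0.0
```

Emit:
jog_arm --moves '[0,0,0.15,0,0,0,0,0,0,0.1,0,0,0,0,0,0,0.1,0,0,0,0,0,0,0.1,0,0,0,0,0,0,0.05,0,0,0,0,0,0,0.05,0,0,0,0,0,0,0,0,0,0,0,0,0,0,0,0,0,0]'

```text
t: 4.35
eef_pos: [0.5751, 0.2844, 0.0295]
tool_rot: [0.0, -0.192, 0.981, 0.0]
contact_force: [0.6, -0.1, -0.8]
gripper_width: 0.0
grasp_force: 0.0
```

Emit:
jog_arm --moves '[0,0,0.05,0,0,0,0,0,0,0,0,0,0,0,0,0,0.05,0,0,0,0,0,0,0,0,0,0,0,0,0,0,0,0,0,0,0,0,0,0,0,0,0,0,0,0,0,0,0,0,0,0,0,0,0,0,0]'

```text
t: 5.02
eef_pos: [0.5761, 0.285, 0.0291]
tool_rot: [0.001, -0.192, 0.981, 0.0]
contact_force: [-1.2, -1.1, 11.4]
gripper_width: -0.005
grasp_force: 5.2
```

Emit:
jog_arm --moves '[0.1,0,0,0,0,0,0,0.1,0,0,0,0,0,0,0.15,0,0,0,0,0,0,0.2,0,0,0,0,0,0,0.2,0,0,0,0,0,0,0.2,0,0,0,0,0,0,0.2,0,0,0,0,0,0,0.2,0,0,0,0,0,0]'

```text
t: 5.68
eef_pos: [0.552, 0.2753, 0.0291]
tool_rot: [0.002, -0.192, 0.981, 0.001]
contact_force: [1.2, 1.4, 6.8]
gripper_width: 0.001
grasp_force: 3.5
```

```bash
sed -i 's/^TR=.*0.3954\]);/TR=np.array([0.5436,0.2715,0,0.387]);/' h.py; cat >> h.py <<'E'
def padfind():
    d=cam("top");m=cv2.inRange(d["color"].astype(int)-np.roll(d["color"].astype(int),-1,2),0,0)
    b=d["color"].astype(int);red=b[...,2]-b[...,1];mask=((red>8)&(b.min(2)>140)).astype(np.uint8)
    for c in cv2.findContours(mask,cv2.RETR_EXTERNAL,cv2.CHAIN_APPROX_NONE)[0]:
        if cv2.contourArea(c)>150:
            print("blob",cv2.minAreaRect(c))
            if c[:,0,0].mean()<330:
                r,t=frame(TR,False);L=np.array([r.inv().apply(onplane(d,u,.029)-t)*1e3 for u in cv2.boxPoints(cv2.minAreaRect(c))]);print(L.round(1))
    return d
E
python3 -c "
from h import *
padfind()['color']"
cat >> h.py <<'E'
def edge():
    d=cam("wrist");g=cv2.cvtColor(d["color"],cv2.COLOR_BGR2GRAY)
    r,t=frame(TR,False);b=d["color"].astype(int)
    red=cv2.GaussianBlur((b[...,2]-b[...,1]).astype(np.float32),(5,5),0)
    m=(red>1.5).astype(np.uint8);m[:, :200]=0;m[:,450:]=0
    cs=[c for c in cv2.findContours(m,cv2.RETR_EXTERNAL,cv2.CHAIN_APPROX_NONE)[0] if cv2.contourArea(c)>150]
    for c in cs:
        print(cv2.boundingRect(c));print(np.array([r.inv().apply(onplane(d,u,.029)-t)*1e3 for u in cv2.boxPoints(cv2.minAreaRect(c))]).round(1).tolist())
    return d
E
python3 -c "
from h import *
d=edge();cv2.imwrite('pics/w3.png',d['color']);p,r,o=cur();print(p,o['contact_force'])
d=np.load('w2.npy',allow_pickle=True).item()['color'].astype(int);print(d[190,300],d[60,330],d[20,200],d[185,330],d[200,345])"
```

```text
(402, 313, 23, 21)
[[55.6, 48.0, 29.0], [47.7, 50.2, 29.0], [58.0, 66.4, 29.0], [66.5, 64.4, 29.0]]
(313, 313, 12, 21)
[[46.6, -2.7, 29.0], [46.6, 3.5, 29.0], [61.6, 3.6, 29.0], [61.6, -2.8, 29.0]]
(213, 313, 23, 21)
[[58.7, -65.7, 29.0], [47.6, -49.5, 29.0], [55.0, -47.1, 29.0], [66.7, -63.6, 29.0]]
(268, 196, 97, 87)
[[-20.8, -23.8, 29.0], [-20.9, 22.1, 29.0], [26.4, 24.6, 29.0], [26.5, -26.5, 29.0]]
(200, 0, 250, 298)
[[-118.9, -56.7, 29.0], [-120.0, 63.9, 29.0], [39.7, 76.2, 29.0], [39.0, -67.6, 29.0]]
[0.55137873 0.27502107 0.02912718] [-1.32821285 -0.11372238  8.28972629]
[113 112 116] [172 174 171] [152 156 160] [182 181 186] [171 169 174]
```

The pad follows the fingertip (moved ~27 mm). Continue with slightly more press.

Emit:
jog_arm --moves '[0.2,0,0.015,0,0,0,0,0.25,0,0,0,0,0,0,0.3,0,0,0,0,0,0,0.3,0,0,0,0,0,0,0.3,0,0,0,0,0,0,0.3,0,0,0,0,0,0,0.3,0,0,0,0,0,0,0.2,0,0,0,0,0,0]'

```text
t: 6.45
eef_pos: [0.5125, 0.2593, 0.0291]
tool_rot: [0.003, -0.192, 0.981, 0.001]
contact_force: [1.1, 0.6, 8.6]
gripper_width: 0.003
grasp_force: 4.5
```

```bash
python3 -c "
from h import *
d=edge();p,r,o=cur();print(p,frame(TR,False)[0].inv().apply(p-frame(TR,False)[1])*1e3,o['contact_force'])"
```

```text
(313, 314, 12, 20)
[[5.4, -2.6, 29.0], [5.4, 3.6, 29.0], [19.7, 3.7, 29.0], [19.7, -2.7, 29.0]]
(403, 313, 23, 21)
[[13.1, 48.0, 29.0], [5.6, 50.4, 29.0], [17.1, 67.0, 29.0], [25.1, 64.8, 29.0]]
(213, 313, 22, 21)
[[16.2, -65.5, 29.0], [5.6, -49.0, 29.0], [13.5, -46.8, 29.0], [24.6, -63.6, 29.0]]
(268, 196, 96, 87)
[[-62.8, -23.6, 29.0], [-62.8, 21.7, 29.0], [-15.6, 24.1, 29.0], [-15.5, -26.4, 29.0]]
(200, 0, 250, 298)
[[-3.0, -67.5, 29.0], [-160.7, -56.5, 29.0], [-161.9, 63.9, 29.0], [-2.2, 76.3, 29.0]]
[0.5118907  0.25902604 0.02909736] [-34.07207557   0.41601311  29.09736156] [0.12628378 0.07779427 9.53173126]
```

Emit:
jog_arm --moves '[0.2,0,0.01,0,0,0,0,0.3,0,0,0,0,0,0,0.4,0,0,0,0,0,0,0.4,0,0,0,0,0,0,0.4,0,0,0,0,0,0,0.4,0,0,0,0,0,0,0.3,0,0,0,0,0,0,0.1,0,0,0,0,0,0]'

```text
t: 7.17
eef_pos: [0.4664, 0.2407, 0.0291]
tool_rot: [0.003, -0.192, 0.981, 0.001]
contact_force: [1.0, 1.5, 10.9]
gripper_width: -0.006
grasp_force: 5.5
```

Emit:
jog_arm --moves '[0,0,0,0,0,0,0,0,0,0,0,0,0,0,0,0,-0.5,0,0,0,0,0,0,-1,0,0,0,0,0,0,-1,0,0,0,0.5,0,0,-1,0,0,0,1,0,0,-1,0,0,0,1,0,0,0,0,0,0,1]'

```text
t: 7.83
eef_pos: [0.4659, 0.2402, 0.1208]
tool_rot: [0.003, -0.192, 0.981, 0.001]
contact_force: [-0.0, -0.2, 0.2]
gripper_width: 0.561
grasp_force: 0.0
```

```bash
python3 -c "
from h import *
d=edge();p,r,o=cur();print(p,frame(TR,False)[0].inv().apply(p-frame(TR,False)[1])*1e3,o['contact_force'],o['gripper_width'])
np.save('w4.npy',d,allow_pickle=True)
t=cam('top');a=d['color'];
cv2.imwrite('pics/w4.png',np.hstack([cv2.resize(a[40:320,200:440],None,fx=2,fy=2),cv2.resize(t['color'][165:305,205:315],None,fx=2.9,fy=4)]))"
```

```text
(417, 331, 33, 43)
[[62.6, 90.2, 29.0], [45.2, 106.7, 29.0], [115.0, 160.6, 29.0], [136.7, 142.5, 29.0]]
(200, 330, 21, 37)
[[52.4, -119.9, 29.0], [49.6, -97.6, 29.0], [104.2, -107.5, 29.0], [108.5, -132.4, 29.0]]
(260, 294, 10, 35)
[[2.9, -52.2, 29.0], [2.5, -43.9, 29.0], [42.7, -47.1, 29.0], [43.2, -55.9, 29.0]]
(365, 289, 14, 41)
[[42.6, 44.6, 29.0], [-2.9, 45.3, 29.0], [-1.1, 56.3, 29.0], [45.0, 56.6, 29.0]]
(287, 168, 61, 118)
[[-110.5, -23.7, 29.0], [-110.5, 22.2, 29.0], [-7.6, 25.4, 29.0], [-7.5, -27.2, 29.0]]
(200, 0, 250, 286)
[[-249.6, -93.4, 29.0], [-251.5, 104.9, 29.0], [-2.2, 122.6, 29.0], [-3.3, -109.1, 29.0]]
[0.46517749 0.23978797 0.11907762] [-84.59131063   0.2308149  119.07762429] [-0.34372528 -0.62803519 -0.41206669] 0.6477578416941321
```

View pics/w4.png

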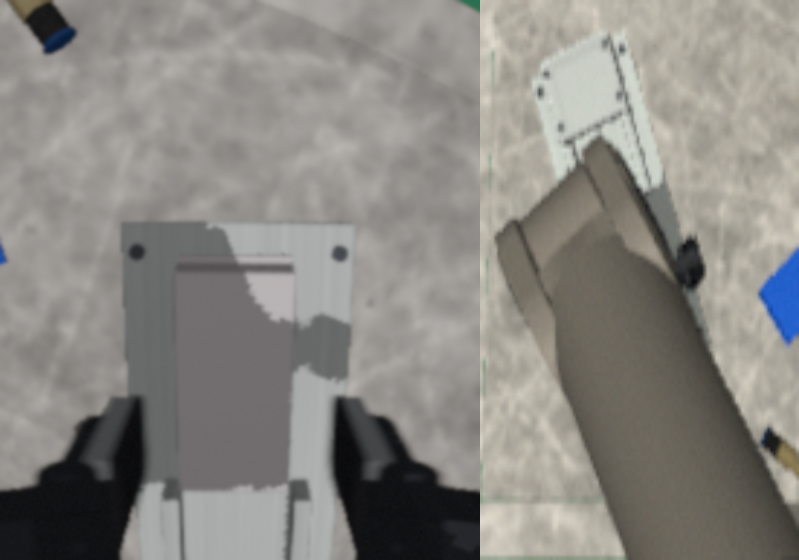

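Pad is out on the apron, square to the tray, centred at about tray (-58,-1), clear of the cover. Now the grasp.

```bash
python3 - <<'E'
from h import *
d=np.load("w4.npy",allow_pickle=True).item();r,t=frame(TR,False)
C=lambda c:np.array(c)/2.+[200,40]-.25
for c,z in [((122,223),6),((353,223),6),((176,271),29),((293,271),29),((177,488),29),((291,488),29)]: print(c,(r.inv().apply(onplane(d,C(c),z/1e3)-t)*1e3).round(1))
plan(loc(TR,[-57.5,-.5,40]),tool(TR),7)
E
```

```text
(122, 223) [-121.   -48.1    6. ]
(353, 223) [-121.    48.9    6. ]
(176, 271) [-104.8  -23.3   29. ]
(293, 271) [-104.8   21.7   29. ]
(177, 488) [ -8.9 -26.   29. ]
(291, 488) [-8.9 23.8 29. ]
tool shift mm [-28.01  -0.56  77.76] turn deg [0.02 0.11 0.  ]
[np.float64(-0.2), np.float64(-0.0), np.float64(0.56), np.float64(0.0), np.float64(0.0), np.float64(0.0)]
[np.float64(-0.2), np.float64(-0.0), np.float64(0.55), np.float64(0.0), np.float64(0.0), np.float64(0.0)]
[np.float64(-0.2), np.float64(-0.01), np.float64(0.56), np.float64(0.0), np.float64(0.01), np.float64(0.0)]
[np.float64(-0.2), np.float64(-0.0), np.float64(0.55), np.float64(0.0), np.float64(0.0), np.float64(0.0)]
[np.float64(-0.2), np.float64(-0.01), np.float64(0.56), np.float64(0.0), np.float64(0.01), np.float64(0.0)]
[np.float64(-0.2), np.float64(-0.0), np.float64(0.55), np.float64(0.0), np.float64(0.0), np.float64(0.0)]
[np.float64(-0.2), np.float64(-0.01), np.float64(0.56), np.float64(0.0), np.float64(0.01), np.float64(0.0)]
```

Emit:
jog_arm --moves '[-0.2,0,0.56,0,0,0,1,-0.2,0,0.56,0,0,0,1,-0.2,0,0.56,0,0.01,0,1,-0.2,-0.01,0.56,0,0,0,1,-0.2,0,0.55,0,0.01,0,1,-0.2,-0.01,0.55,0,0,0,1,-0.2,0,0.55,0,0.01,0,1,0,0,0,0,0,0,1]'

```text
t: 8.6
eef_pos: [0.4894, 0.2489, 0.0363]
tool_rot: [-0.003, -0.192, 0.981, -0.001]
contact_force: [0.1, 0.3, 0.0]
gripper_width: 0.999
grasp_force: 0.0
```

Emit:
jog_arm --moves '[0,0,0.3,0,0,0,1,0,0,0.3,0,0,0,1,0,0,0.3,0,0,0,1,0,0,0.3,0,0,0,1,0,0,0.2,0,0,0,1,0,0,0.1,0,0,0,1,0,0,0,0,0,0,1,0,0,0,0,0,0,1]'

```text
t: 9.27
eef_pos: [0.4899, 0.2492, 0.009]
tool_rot: [-0.001, -0.192, 0.981, -0.0]
contact_force: [-0.3, 0.8, 0.4]
gripper_width: 0.998
grasp_force: 0.0
```

Emit:
jog_arm --moves '[0,0,0,0,0,0,0.4,0,0,0,0,0,0,0.4,0,0,0,0,0,0,0.2,0,0,0,0,0,0,0,0,0,0,0,0,0,0,0,0,0,0,0,0,0,0,0,0,0,0,0,0,0,0,0,0,0,0,0]' --grip_force 50

```text
t: 9.93
eef_pos: [0.4902, 0.2494, 0.0093]
tool_rot: [-0.001, -0.192, 0.981, -0.0]
contact_force: [-0.3, 0.1, 5.8]
gripper_width: 0.547
grasp_force: 52.5
```

Emit:
jog_arm --moves '[0,0,-0.3,0,0,0,0,0,0,-0.6,0,0,0,0,0,0,-1,0,0,0,0,0,0,-1,0,0,0,0,0,0,-1,0,0,0,0,0,0,-1,0,0,0,0,0,0,-1,0,0,0,0,0,0,-1,0,0,0,0]'

```text
t: 10.6
eef_pos: [0.4897, 0.2491, 0.1487]
tool_rot: [-0.001, -0.192, 0.981, -0.0]
contact_force: [-0.3, 0.6, -1.9]
gripper_width: 0.546
grasp_force: 51.9
```

```bash
python3 - <<'E'
from h import *
np.set_printoptions(precision=2,suppress=True,legacy="1.25")
p,r,o=cur();print(p,o["gripper_width"],o["contact_force"])
print(frame(TR,0)[0].inv().apply(np.array([.4902,.2494,.0093])-frame(TR,0)[1])*1e3)
plan(loc(DK,[0,0,90],1),tool(DK,1),24)
E
```

```text
[0.49 0.25 0.15] 0.5461987795497103 [-0.3   0.63 -1.9 ]
[-57.79  -0.31   9.3 ]
tool shift mm [  26.7  -322.65   -2.01] turn deg [  8.51 -29.3   31.86]
[0.06, -0.67, -0.0, 0.09, -0.31, 0.33]
[0.04, -0.67, -0.0, 0.09, -0.3, 0.33]
[0.02, -0.67, 0.0, 0.09, -0.31, 0.33]
[0.01, -0.67, 0.01, 0.09, -0.3, 0.33]
[-0.01, -0.68, 0.01, 0.09, -0.31, 0.33]
[-0.02, -0.67, 0.01, 0.09, -0.3, 0.33]
[-0.04, -0.67, 0.02, 0.09, -0.31, 0.33]
[-0.05, -0.67, 0.03, 0.09, -0.3, 0.33]
[-0.07, -0.67, 0.03, 0.09, -0.31, 0.33]
[-0.08, -0.67, 0.04, 0.09, -0.3, 0.33]
[-0.1, -0.67, 0.04, 0.09, -0.3, 0.33]
[-0.11, -0.66, 0.05, 0.09, -0.31, 0.33]
[-0.12, -0.66, 0.06, 0.09, -0.3, 0.33]
[-0.14, -0.66, 0.06, 0.09, -0.31, 0.33]
[-0.15, -0.65, 0.07, 0.09, -0.3, 0.33]
[-0.17, -0.65, 0.08, 0.09, -0.31, 0.34]
[-0.18, -0.65, 0.08, 0.09, -0.3, 0.33]
[-0.19, -0.64, 0.09, 0.09, -0.31, 0.34]
[-0.2, -0.64, 0.1, 0.09, -0.3, 0.33]
[-0.22, -0.63, 0.11, 0.08, -0.31, 0.34]
[-0.23, -0.62, 0.12, 0.09, -0.3, 0.33]
[-0.24, -0.62, 0.13, 0.08, -0.31, 0.34]
[-0.25, -0.61, 0.13, 0.09, -0.3, 0.33]
[-0.27, -0.61, 0.14, 0.08, -0.31, 0.34]
```

Emit:
jog_arm --moves '[0.06,-0.67,0,0.09,-0.31,0.33,0,0.04,-0.67,0,0.09,-0.3,0.33,0,0.02,-0.67,0,0.09,-0.31,0.33,0,0.01,-0.67,0.01,0.09,-0.3,0.33,0,-0.01,-0.68,0.01,0.09,-0.31,0.33,0,-0.02,-0.67,0.01,0.09,-0.3,0.33,0,-0.04,-0.67,0.02,0.09,-0.31,0.33,0,-0.05,-0.67,0.03,0.09,-0.3,0.33,0]'

```text
t: 11.27
eef_pos: [0.5223, 0.1459, 0.1483]
tool_rot: [0.088, -0.1, 0.991, -0.009]
contact_force: [0.3, 0.8, -1.3]
gripper_width: 0.549
grasp_force: 51.9
```

Emit:
jog_arm --moves '[-0.07,-0.67,0.03,0.09,-0.31,0.33,0,-0.08,-0.67,0.04,0.09,-0.3,0.33,0,-0.1,-0.67,0.04,0.09,-0.3,0.33,0,-0.11,-0.66,0.05,0.09,-0.31,0.33,0,-0.12,-0.66,0.06,0.09,-0.3,0.33,0,-0.14,-0.66,0.06,0.09,-0.31,0.33,0,-0.15,-0.65,0.07,0.09,-0.3,0.33,0,-0.17,-0.65,0.08,0.09,-0.31,0.34,0]'

```text
t: 11.93
eef_pos: [0.5547, 0.043, 0.1488]
tool_rot: [0.174, -0.006, 0.985, -0.017]
contact_force: [0.1, -1.0, 0.0]
gripper_width: 0.549
grasp_force: 51.9
```

Emit:
jog_arm --moves '[-0.18,-0.65,0.08,0.09,-0.3,0.33,0,-0.19,-0.64,0.09,0.09,-0.31,0.34,0,-0.2,-0.64,0.1,0.09,-0.3,0.33,0,-0.22,-0.63,0.11,0.08,-0.31,0.34,0,-0.23,-0.62,0.12,0.09,-0.3,0.33,0,-0.24,-0.62,0.13,0.08,-0.31,0.34,0,-0.25,-0.61,0.13,0.09,-0.3,0.33,0,-0.27,-0.61,0.14,0.08,-0.31,0.34,0]'

```text
t: 12.6
eef_pos: [0.5845, -0.056, 0.1486]
tool_rot: [0.253, 0.084, 0.964, -0.025]
contact_force: [0.4, -0.1, -0.5]
gripper_width: 0.548
grasp_force: 51.9
```

Emit:
jog_arm --moves '[0,0,0,0,0,0,0,0,0,0,0,0,0,0,0,0,0,0,0,0,0,0,0,0,0,0,0,0,0,0,0,0,0,0,0,0,0,0,0,0,0,0,0,0,0,0,0,0,0,0,0,0,0,0,0,0]'

```text
t: 13.27
eef_pos: [0.5852, -0.0544, 0.1485]
tool_rot: [0.253, 0.083, 0.964, -0.024]
contact_force: [0.7, -0.1, -0.7]
gripper_width: 0.551
grasp_force: 51.9
```

```bash
python3 - <<'E'
from h import *
np.set_printoptions(precision=2,suppress=True,legacy="1.25")
w=cam("wrist");s=cam("side");np.save("w5.npy",[w,s],allow_pickle=True)
plan(loc(DK,[0,0,90],1),tool(DK,1),1)
a=w["color"][0:400,130:530].copy()
b=cv2.resize(s["color"][185:310,300:450],(600,500),interpolation=cv2.INTER_CUBIC)
cv2.imwrite("pics/w5.png",cv2.resize(w["color"][0:300,180:480],(600,600),interpolation=cv2.INTER_CUBIC));cv2.imwrite("pics/s5.png",b)
E
```

```text
tool shift mm [-3.34 -4.76 -0.77] turn deg [ 0.06 -0.59  0.57]
[-0.17, -0.24, -0.04, 0.02, -0.15, 0.14]
```

View pics/w5.png

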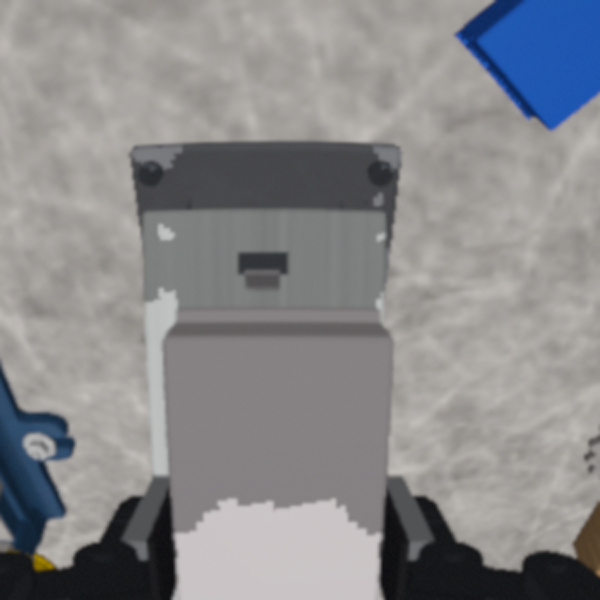

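View pics/s5.png

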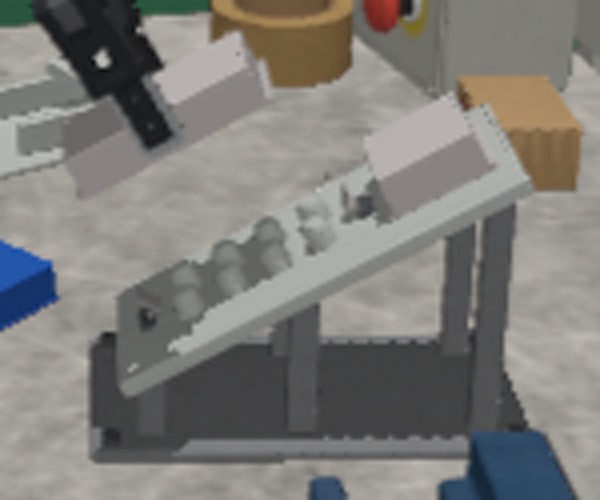

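Wrist view: deck low corners at crop (144,210) and (387,208), low catch centred at column ~263, and the pad's lower top edge from (167,336) to (392,336). Side view: the pad is held parallel to the deck, with no tilt in the grip. Now I'll compute pad-in-tool and deck residuals from the same cameras.

```bash
python3 - <<'E'
from h import *
np.set_printoptions(precision=2,suppress=True,legacy="1.25")
w,s=np.load("w5.npy",allow_pickle=True);p,r,o=cur();print(p)
W=lambda c:np.array(c)/2.+[180,0]-.25
S=lambda c:np.array(c)/4.+[300,185]-.4
rd,td=frame(DK,1)
def onpl(d,uv,rf,t,z):
    c,v=ray(d,uv);c=rf.inv().apply(c-t);v=rf.inv().apply(v);return (c+v*(z-c[2])/v[2])*1e3
print("pad top in TOOL frame (z=-19.7)")
for c in[(167,336),(392,336),(173,540),(384,540)]: print(onpl(w,W(c),r,p,-.0197))
print("deck corners/catch in DK frame, wrist")
for c in[(144,210),(387,208)]: print(onpl(w,W(c),rd,td,0))
for c in[(239,272),(288,272),(245,288),(281,288)]: print(onpl(w,W(c),rd,td,.015))
# predicted vs observed in side view
pad=lambda L:r.apply(np.array(L)/1e3)+p   # tool frame: x_tool=-padx
obs={"pad low near bottom":((78,197),[52,-24,3.3]),"pad low near top":((65,152),[49,-24,-19.7]),"pad hi near top?":((268,78),[-49,-24,-19.7]),"hi far top":((238,32),[-49,24,-19.7]),"hi near bot":((268,97),[-52,-24,3.3])}
for k,(c,l) in obs.items(): print(k,(S(c)-proj(s,pad(l)))[0])
for c,l in [((118,297),[-80,45,0]),((122,383),[-80,-45,0]),((532,185),[135,-45,0]),((480,105),[135,45,0]),((364,138),[70,24,23]),((454,97),[126,24,23]),((492,163),[126,-24,23]),((384,175),[70,-24,23]),((388,218),[70,-24,0])]:
    print(l,(S(c)-proj(s,loc(DK,l,1)))[0])
E
```

```text
[ 0.59 -0.05  0.15]
pad top in TOOL frame (z=-19.7)
[ 46.94 -21.65 -19.7 ]
[ 46.99  23.72 -19.7 ]
[  0.91 -22.8  -19.7 ]
[  0.95  24.59 -19.7 ]
deck corners/catch in DK frame, wrist
[-80.64 -45.32   0.  ]
[-82.02  45.4    0.  ]
[-57.6   -8.54  15.  ]
[-57.73   8.52  15.  ]
[-51.98  -6.42  15.  ]
[-52.08   6.15  15.  ]
pad low near bottom [ 1.4  -1.93]
pad low near top [ 2.94 -2.84]
pad hi near top? [7.46 3.12]
hi far top [2.07 0.71]
hi near bot [ 0.14 -1.41]
[-80, 45, 0] [ 0.19 -0.8 ]
[-80, -45, 0] [ 0.57 -2.44]
[135, -45, 0] [ 0.51 -0.25]
[135, 45, 0] [-2.33 -0.83]
[70, 24, 23] [ 1.5 -2.9]
[126, 24, 23] [-1.67  0.17]
[126, -24, 23] [2.89 6.65]
[70, -24, 23] [ 2.98 -4.24]
[70, -24, 0] [-1.62 -3.  ]
```

Emit:
jog_arm --moves '[-0.5,0,0,0,0,0,0,-0.9,0,0,0,0,0,0,-1,0,0,0,0,0,0,-1,0,0,0,0,0,0,-1,0,0,0,0,0,0,-1,0,0,0,0,0,0,-0.8,0,0,0,0,0,0,-0.3,0,0,0,0,0,0]'

```text
t: 14.03
eef_pos: [0.6991, -0.0747, 0.2139]
tool_rot: [0.254, 0.083, 0.963, -0.024]
contact_force: [0.5, 0.5, -0.6]
gripper_width: 0.549
grasp_force: 51.9
```

Emit:
jog_arm --moves '[0,0,0,0,0,0,0,0,0,0,0,0,0,0,0,0,0,0,0,0,0,0,0,0,0,0,0,0,0,0,0,0,0,0,0,0,0,0,0,0,0,0,0,0,0,0,0,0,0,0,0,0,0,0,0,0]'

```text
t: 14.7
eef_pos: [0.6966, -0.074, 0.2123]
tool_rot: [0.253, 0.083, 0.964, -0.024]
contact_force: [0.1, -0.2, -1.0]
gripper_width: 0.547
grasp_force: 51.9
```

```bash
python3 - <<'E'
from h import *
np.set_printoptions(precision=2,suppress=True,legacy="1.25")
p,r,o=cur();w=cam("wrist");np.save("w6.npy",[w],allow_pickle=True)
P=proj(w,[loc(DK,x,1) for x in [[-80,45,0],[-80,-45,0]]+[[x,y,13] for x in(-36,-12,12,36) for y in (12,-12)]]);print(P)
print(p,frame(DK,1)[0].inv().apply(p-loc(DK,[0,0,0],1))*1e3)
a=w["color"];x0,y0=int(P[:,0].min()-25),max(0,int(P[:,1].min()-15));c=a[y0:y0+150,x0:x0+200]
c=cv2.resize(c,None,fx=4,fy=4,interpolation=cv2.INTER_CUBIC)
for q in P: cv2.circle(c,tuple(int(v) for v in (q-[x0,y0]+.5)*4),3,(0,0,255),-1)
cv2.imwrite("pics/w6.png",c);print(x0,y0,c.shape)
E
```

```text
[[370.49 -48.11]
 [256.24 -48.13]
 [328.93 -10.21]
 [295.2  -10.22]
 [328.76  19.48]
 [294.47  19.44]
 [328.51  51.18]
 [293.88  51.1 ]
 [328.18  84.4 ]
 [293.46  84.26]]
[ 0.7  -0.07  0.21] [126.53   5.83  88.02]
231 0 (600, 800, 3)
```

View pics/w6.png

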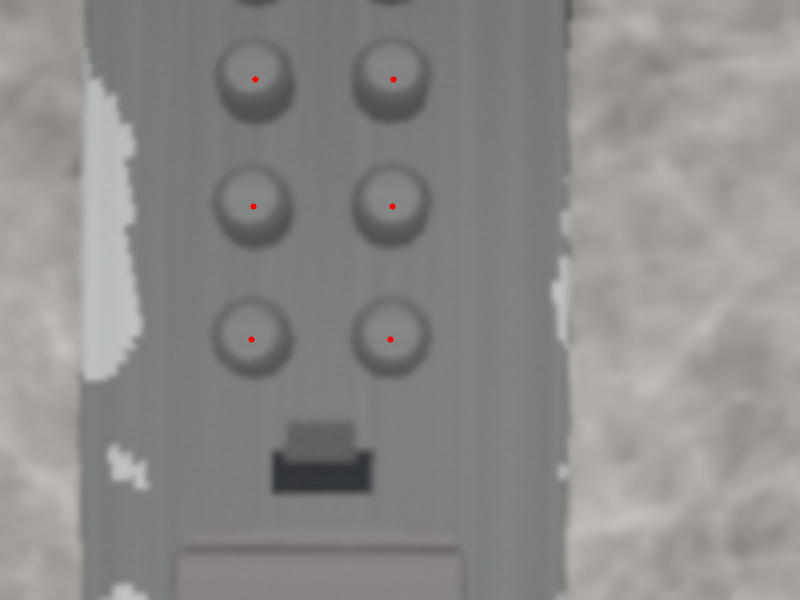

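Six studs are visible, with tip discs at crop (255,68), (393,67), (253,195), (392,194), (252,333) and (391,333), about 1–2 mm down-slope of prediction and laterally spot on. The fitted pad's edge is at y≈550. I'll refit the deck from the wrist view and the earlier views together.

```bash
python3 - <<'E'
from h import *
np.set_printoptions(precision=4,suppress=True,legacy="1.25")
w,=np.load("w6.npy",allow_pickle=True);w5,s=np.load("w5.npy",allow_pickle=True);t=cam("top")
C=lambda L:np.array(L,float)/4+[231,0]-.4
B=lambda L:(np.array(L,float)-[400,0])/4.7+[340,125]-.4
S=lambda L:np.array(L,float)/4+[300,185]-.4
st=[[x,y,13] for x in(-12,12,36) for y in(-12,12)];bs=[[x+7,y,0] for x in(-12,12,36) for y in(-12,12)]
ow=(w,np.array(st+bs+[[70,-24,23],[70,24,23]])/1e3,C([[255,68],[393,67],[253,195],[392,194],[252,333],[391,333],[255,124],[391,123],[253,249],[391,248],[252,379],[391,378],[178,550],[463,550]]))
ot=(t,np.array([[x,y,13] for y in(12,-12) for x in(36,12,-12,-36)])/1e3,B([[559,220],[551,261],[542,299],[534,337],[600,229],[592,267],[583,306],[574,345]]))
os=(s,np.array([[-80,45,0],[-80,-45,0],[135,-45,0]])/1e3,S([[118,297],[121,383],[532,185]]))
o5=(w5,np.array([[-80,-45,0],[-80,45,0]])/1e3,np.array([[144,210],[387,208]])/2+[180,0]-.25)
for n,ob in [("wrist",[ow]),("w+w5",[ow,o5]),("all",[ow,o5,ot,os]),("top+side",[ot,os])]:
    q,e=fit(ob,DK,True);print(n,q,"in DK mm",frame(DK,1)[0].inv().apply(q[:3]-DK[:3])*1e3,np.degrees(q[3]-DK[3]));
    if n!="top+side":print(e[:14].round(1).tolist())
E
```

```text
wrist [ 0.6273 -0.0672  0.0795 -0.1768] in DK mm [-0.0049  0.0095  7.7468] 0.2858723730132695
[[-0.8, -0.5], [0.2, -0.4], [-0.8, 0.4], [0.3, 0.6], [-0.9, 0.2], [0.4, 0.2], [0.5, -0.0], [0.1, 0.1], [0.6, 0.2], [-0.0, 0.4], [0.6, 0.4], [-0.2, 0.7], [-2.2, -3.2], [1.1, -3.0]]
w+w5 [ 0.6279 -0.0673  0.0774 -0.177 ] in DK mm [-0.5101  0.0251  5.5494] 0.2738798657254234
[[-0.5, -0.2], [0.1, -0.0], [-0.5, 0.4], [0.2, 0.6], [-0.6, -0.1], [0.3, -0.2], [0.7, 0.1], [0.0, 0.3], [0.8, 0.1], [-0.1, 0.3], [0.9, -0.0], [-0.3, 0.2], [-1.7, -4.1], [0.8, -4.0]]
all [ 0.6287 -0.0674  0.0755 -0.1783] in DK mm [-0.7595  0.0289  3.5435] 0.19930932701686876
[[-0.3, 0.4], [0.0, 0.6], [-0.3, 0.7], [0.1, 0.9], [-0.4, -0.2], [0.2, -0.2], [0.9, 0.5], [-0.0, 0.7], [1.0, 0.2], [-0.2, 0.5], [1.0, -0.2], [-0.5, 0.1], [-1.3, -4.7], [0.5, -4.4]]
top+side [ 0.6308 -0.0679  0.0747 -0.191 ] in DK mm [ 0.6616 -0.0728  1.8156] -0.5299318677864812
```

```bash
python3 - <<'E'
from h import *
np.set_printoptions(precision=4,suppress=True,legacy="1.25")
w,=np.load("w6.npy",allow_pickle=True);w5,s=np.load("w5.npy",allow_pickle=True);t=cam("top")
C=lambda L:np.array(L,float)/4+[231,0]-.4
B=lambda L:(np.array(L,float)-[400,0])/4.7+[340,125]-.4
S=lambda L:np.array(L,float)/4+[300,185]-.4
st=[[x,y,13] for x in(-12,12,36) for y in(-12,12)];bs=[[x+7,y,0] for x in(-12,12,36) for y in(-12,12)]
ow=(w,np.array(st+bs+[[73,-24,23],[73,24,23]])/1e3,C([[255,68],[393,67],[253,195],[392,194],[252,333],[391,333],[255,124],[391,123],[253,249],[391,248],[252,379],[391,378],[178,550],[463,550]]))
ot=(t,np.array([[x,y,13] for y in(12,-12) for x in(36,12,-12,-36)])/1e3,B([[559,220],[551,261],[542,299],[534,337],[600,229],[592,267],[583,306],[574,345]]))
os=(s,np.array([[-80,45,0],[-80,-45,0],[135,-45,0],[73,24,23],[123,24,23]])/1e3,S([[118,297],[121,383],[532,185],[364,138],[454,97]]))
o5=(w5,np.array([[-80,-45,0],[-80,45,0]])/1e3,np.array([[144,210],[387,208]])/2+[180,0]-.25)
for n,ob in [("wrist",[ow,o5]),("all",[ow,o5,ot,os]),("top+side",[ot,os])]:
    q,e=fit(ob,DK,True);print(n,q,"in DK mm",frame(DK,1)[0].inv().apply(q[:3]-DK[:3])*1e3,np.degrees(q[3]-DK[3]));
    if n=="all":print(e.round(1).tolist())
q=DK.copy();q[3]=-.181
plan(loc(q,[-1.6,-.6,36],1),tool(q,1),10)
E
```

```text
wrist [ 0.6283 -0.0674  0.0759 -0.1768] in DK mm [-0.8932  0.0268  4.0894] 0.28825298361599117
all [ 0.6289 -0.0675  0.0748 -0.1787] in DK mm [-0.9385  0.0314  2.8503] 0.1777868190023708
[[-0.2, 0.4], [0.0, 0.6], [-0.2, 0.6], [0.1, 0.9], [-0.3, -0.3], [0.1, -0.3], [1.0, 0.6], [-0.1, 0.8], [1.1, 0.1], [-0.3, 0.4], [1.1, -0.4], [-0.5, -0.0], [-1.2, -0.5], [0.3, -0.2], [-0.6, -0.4], [-0.1, 1.1], [-0.1, 0.6], [-0.2, 0.2], [-0.1, 0.4], [-0.1, 0.4], [-0.0, 0.3], [-0.2, 0.6], [-0.1, 0.5], [0.0, 0.3], [-1.3, 0.0], [-1.4, 1.6], [-1.6, -0.8], [-1.3, 1.2], [-0.9, -0.5]]
top+side [ 0.6307 -0.0678  0.0751 -0.1894] in DK mm [ 0.7904 -0.0205  2.2352] -0.4341282038836007
tool shift mm [127.76  -5.18  53.27] turn deg [ 0.03 -0.58  0.51]
[0.64, -0.03, 0.27, 0.0, -0.01, 0.01]
[0.64, -0.03, 0.27, 0.0, -0.02, 0.01]
[0.64, -0.03, 0.26, 0.0, -0.01, 0.01]
[0.64, -0.03, 0.26, 0.0, -0.02, 0.01]
[0.64, -0.03, 0.26, 0.0, -0.01, 0.01]
[0.64, -0.02, 0.26, 0.0, -0.02, 0.02]
[0.64, -0.03, 0.26, 0.0, -0.01, 0.01]
[0.64, -0.03, 0.27, 0.0, -0.02, 0.02]
[0.64, -0.03, 0.26, 0.0, -0.01, 0.01]
[0.64, -0.02, 0.26, 0.01, -0.02, 0.02]
```

Emit:
jog_arm --moves '[0.4,-0.03,0,0,-0.01,0.01,0,0.8,-0.03,0.1,0,-0.02,0.01,0,1,-0.03,0.1,0,-0.01,0.01,0,1,-0.03,0.2,0,-0.02,0.02,0,1,-0.03,0.3,0,-0.02,0.02,0,1,-0.03,0.4,0,-0.02,0.02,0,0.8,-0.04,0.6,0,-0.02,0.02,0,0.38,-0.04,0.6,0,-0.03,0.02,0]'

```text
t: 15.52
eef_pos: [0.6106, -0.0646, 0.1217]
tool_rot: [0.254, 0.086, 0.963, -0.026]
contact_force: [-1.0, -0.6, -1.4]
gripper_width: 0.551
grasp_force: 52.4
```

Emit:
jog_arm --moves '[0,0,0.25,0,0,0,0,0,0,0,0,0,0,0,0,0,0,0,0,0,0,0,0,0,0,0,0,0,0,0,0,0,0,0,0,0,0,0,0,0,0,0,0,0,0,0,0,0,0,0,0,0,0,0,0,0]'

```text
t: 16.18
eef_pos: [0.6152, -0.0661, 0.1188]
tool_rot: [0.255, 0.087, 0.963, -0.026]
contact_force: [-0.8, 0.2, -0.8]
gripper_width: 0.552
grasp_force: 52.5
```

```bash
sed -i 's/DK=np.array(.*/DK=np.array([0.6289,-0.0675,0.0750,-0.180])/' h.py; cat >> h.py <<'E'
def st(x=0,y=0,z=0):
    np.set_printoptions(precision=2,suppress=True,legacy="1.25")
    p,r,o=cur();rd,td=frame(DK,1)
    print("TCP in deck",rd.inv().apply(p-td)*1e3,"F deck",rd.inv().apply(o["contact_force"]),"M",rd.inv().apply(o["torque"]),o["gripper_width"],o["t"])
    plan(loc(DK,[x,y,z],1),tool(DK,1),1)
E
python3 -c "
from h import *
st(-.3,-.5,28)"
```

```text
TCP in deck [10.02 -1.03 44.74] F deck [-1.14  0.1  -0.29] M [-0.01  0.63 -0.01] 0.5518070424417362 16.1833
tool shift mm [10.25  0.62 16.78] turn deg [-0.28 -0.25  0.06]
[0.51, 0.03, 0.84, -0.07, -0.06, 0.01]
```

Emit:
jog_arm --moves '[0.2,0.01,0.2,-0.02,-0.02,0,0,0.2,0.01,0.2,-0.02,-0.02,0,0,0.11,0.01,0.2,-0.02,-0.02,0.01,0,0,0,0.2,-0.01,0,0,0,0,0,0.04,0,0,0,0,0,0,0,0,0,0,0,0,0,0,0,0,0,0,0,0,0,0,0,0,0]'

```text
t: 16.85
eef_pos: [0.6149, -0.0655, 0.0992]
tool_rot: [0.258, 0.087, 0.962, -0.023]
contact_force: [-0.1, -0.4, -1.1]
gripper_width: 0.553
grasp_force: 52.5
```

```bash
python3 -c "
from h import *
st(-.3,-.5,22)"
```

```text
TCP in deck [-0.17 -0.49 28.  ] F deck [-0.55 -0.41 -0.91] M [-0.05  0.63  0.06] 0.5529716937872842 16.85
tool shift mm [ 0.13 -0.01  6.  ] turn deg [-0.01 -0.01  0.01]
[0.01, -0.0, 0.3, -0.0, -0.0, 0.0]
```

Emit:
jog_arm --moves '[0,0,0.15,0,0,0,0,0,0,0.1,0,0,0,0,0,0,0.1,0,0,0,0,0,0,0.05,0,0,0,0,0,0,0.05,0,0,0,0,0,0,0.05,0,0,0,0,0,0,0,0,0,0,0,0,0,0,0,0,0,0]'

```text
t: 17.52
eef_pos: [0.6196, -0.0664, 0.0901]
tool_rot: [0.257, 0.087, 0.962, -0.023]
contact_force: [0.7, 0.2, -1.3]
gripper_width: 0.548
grasp_force: 52.5
```

```bash
python3 -c "
from h import *
st(-.3,-.5,18)"
```

```text
TCP in deck [-0.51 -0.59 17.77] F deck [-0.05  0.34 -1.45] M [0.04 0.62 0.  ] 0.5479051060833525 17.5167
tool shift mm [-0.21  0.09 -0.23] turn deg [-0.01 -0.05  0.02]
[-0.01, 0.0, -0.01, -0.0, -0.01, 0.0]
```

No contact yet. Continue with small steps.

Emit:
jog_arm --moves '[0,0,0.05,0,0,0,0,0,0,0,0,0,0,0,0,0,0.05,0,0,0,0,0,0,0,0,0,0,0,0,0,0.05,0,0,0,0,0,0,0,0,0,0,0,0,0,0,0,0,0,0,0,0,0,0,0,0,0]'

```text
t: 18.18
eef_pos: [0.6205, -0.0666, 0.0871]
tool_rot: [0.257, 0.087, 0.962, -0.023]
contact_force: [-2.6, 0.4, -2.2]
gripper_width: 0.548
grasp_force: 52.5
```

```bash
python3 -c "
from h import *
st(-.3,-.5,15)"
```

```text
TCP in deck [-1.23 -0.62 14.68] F deck [-3.36 -0.05 -0.6 ] M [0.07 1.42 0.03] 0.5479811810974519 18.1833
tool shift mm [-0.93  0.11 -0.32] turn deg [-0.01 -0.1   0.03]
[-0.05, 0.01, -0.02, -0.0, -0.03, 0.01]
```

The force pushes down-slope and the TCP yields 0.7 mm that way: the chamfers are guiding it. I'll shift ~1 mm down-slope and go on.

Emit:
jog_arm --moves '[0.05,0,0,0,0,0,0,0,0,0.05,0,0,0,0,0,0,0,0,0,0,0,0,0,0.05,0,0,0,0,0,0,0,0,0,0,0,0,0,0,0,0,0,0,0,0,0,0,0,0,0,0,0,0,0,0,0,0]'

```text
t: 18.85
eef_pos: [0.6212, -0.0666, 0.0853]
tool_rot: [0.257, 0.087, 0.962, -0.023]
contact_force: [-4.4, 1.0, -0.7]
gripper_width: 0.55
grasp_force: 52.9
```

```bash
python3 -c "
from h import *
st(-1.3,-.6,13)"
```

```text
TCP in deck [-1.56 -0.55 12.83] F deck [-4.32  0.19  1.63] M [0.03 1.32 0.06] 0.5503388826407404 18.85
tool shift mm [-0.26 -0.05 -0.17] turn deg [-0.01 -0.05  0.02]
[-0.01, -0.0, -0.01, -0.0, -0.01, 0.0]
```

Emit:
jog_arm --moves '[0.04,0,0,0,0,0,0,0,0,0,0,0,0,0,0,0,0.04,0,0,0,0,0,0,0,0,0,0,0,0,0,0.04,0,0,0,0,0,0,0,0,0,0,0,0,0,0,0,0,0,0,0,0,0,0,0,0,0]'

```text
t: 19.52
eef_pos: [0.6218, -0.0667, 0.0839]
tool_rot: [0.258, 0.087, 0.962, -0.023]
contact_force: [-4.6, 1.1, 3.2]
gripper_width: 0.547
grasp_force: 53.2
```

```bash
python3 -c "
from h import *
st(-2,-.6,11)"
```

```text
TCP in deck [-1.72 -0.5  11.29] F deck [-2.46  0.25  5.14] M [ 0.08  0.61 -0.  ] 0.5474587053588289 19.5167
tool shift mm [ 0.28 -0.1   0.29] turn deg [-0.    0.    0.01]
[0.01, -0.01, 0.01, -0.0, 0.0, 0.0]
```

Emit:
jog_arm --moves '[0.02,0,0.05,0,0,0,0,0,0,0,0,0,0,0,0,0,0.05,0,0,0,0,0,0,0,0,0,0,0,0,0,0.05,0,0,0,0,0,0,0,0,0,0,0,0,0,0,0,0,0,0,0,0,0,0,0,0,0]'

```text
t: 20.18
eef_pos: [0.6225, -0.067, 0.0806]
tool_rot: [0.257, 0.087, 0.962, -0.023]
contact_force: [2.3, -0.9, -3.7]
gripper_width: 0.545
grasp_force: 53.5
```

```bash
python3 -c "
from h import *
st(-2,-.6,8)"
```

```text
TCP in deck [-2.7  -0.67  7.99] F deck [ 0.25 -0.46 -4.45] M [-0.02  0.45 -0.02] 0.5452555028753039 20.1833
tool shift mm [-0.7   0.07 -0.01] turn deg [-0.02 -0.05  0.01]
[-0.04, 0.0, -0.0, -0.0, -0.01, 0.0]
```

Emit:
jog_arm --moves '[0,0,0.05,0,0,0,0,0,0,0,0,0,0,0,0,0,0,0,0,0,0,0,0,0.05,0,0,0,0,0,0,0,0,0,0,0,0,0,0,0,0,0,0,0,0,0,0,0,0,0,0,0,0,0,0,0,0]'

```text
t: 20.85
eef_pos: [0.6234, -0.0671, 0.0794]
tool_rot: [0.258, 0.087, 0.962, -0.023]
contact_force: [-3.0, 0.5, 5.5]
gripper_width: 0.55
grasp_force: 54.8
```

```bash
python3 -c "
from h import *
st(-2,-.6,6)"
```

```text
TCP in deck [-2.57 -0.59  6.57] F deck [ 0.15 -0.08  6.24] M [-0.01  0.73 -0.06] 0.5496933928559504 20.85
tool shift mm [-0.57 -0.01  0.57] turn deg [-0.01 -0.01  0.01]
[-0.03, -0.0, 0.03, -0.0, -0.0, 0.0]
```

Emit:
jog_arm --moves '[0,0,0.05,0,0,0,0,0,0,0,0,0,0,0,0,0,0,0,0,0,0,0,0,0.025,0,0,0,0,0,0,0,0,0,0,0,0,0,0,0,0,0,0,0,0,0,0,0,0,0,0,0,0,0,0,0,0]'

```text
t: 21.52
eef_pos: [0.6234, -0.0671, 0.0793]
tool_rot: [0.258, 0.087, 0.962, -0.023]
contact_force: [-19.5, 1.8, 27.0]
gripper_width: 0.548
grasp_force: 57.9
```

```bash
python3 -c "
from h import *
st(-2,-.6,6)"
```

```text
TCP in deck [-2.57 -0.59  6.49] F deck [-3.41 -1.72 33.13] M [-0.23  1.38 -0.02] 0.5480607349687275 21.5167
tool shift mm [-0.57 -0.01  0.49] turn deg [-0.01  0.06  0.02]
[-0.03, -0.0, 0.02, -0.0, 0.01, 0.0]
```

Hard stop at z≈6.5 mm (33 N with no travel) after the catch snap, so the pad should be home. I'll relieve the force, release and back off.

Emit:
jog_arm --moves '[0,0,-0.06,0,0,0,0,0,0,-0.03,0,0,0,0.3,0,0,0,0,0,0,1,0,0,0,0,0,0,1,0,0,0,0,0,0,1,0,0,0,0,0,0,1,0,0,0,0,0,0,1,0,0,0,0,0,0,1]'

```text
t: 22.18
eef_pos: [0.6233, -0.0671, 0.0791]
tool_rot: [0.257, 0.087, 0.962, -0.023]
contact_force: [-1.0, 0.8, -0.6]
gripper_width: 0.998
grasp_force: 0.0
```

Emit:
jog_arm --moves '[0,0,-0.3,0,0,0,1,0,0,-0.6,0,0,0,1,0,0,-1,0,0,0,1,0,0,-1,0,0,0,1,0,0,-0.6,0,0,0,0.5,0,0,0,0,0,0,0,0,0,0,0,0,0,0,0,0,0,0,0,0,0]'

```text
t: 22.85
eef_pos: [0.589, -0.0611, 0.1394]
tool_rot: [0.257, 0.087, 0.962, -0.023]
contact_force: [1.1, 0.9, 0.0]
gripper_width: 0.453
grasp_force: 0.0
```

```bash
python3 -c "
from h import *
st(-2.6,-.6,40)"
```

```text
TCP in deck [-2.79 -0.87 75.97] F deck [ 0.78  1.04 -0.43] M [ 0.04  0.56 -0.06] 0.45307872078656314 22.85
tool shift mm [-0.23  0.29 35.97] turn deg [-0.03 -0.06  0.  ]
[-0.01, 0.01, 1.0, -0.01, -0.01, 0.0]
```

Next, press both ends of the pad's top with the shut fingertips. This secures the catches and lets me compare heights.

Emit:
jog_arm --moves '[0.6,0,0.4,0,0,0,0,0.6,0,0.6,0,0,0,0,0.5,0,0.6,0,0,0,0,0,0,0.4,0,0,0,0,0,0,0.2,0,0,0,0,0,0,0.1,0,0,0,0,0,0,0,0,0,0,0,0,0,0,0,0,0,0]'

```text
t: 23.52
eef_pos: [0.5839, -0.0604, 0.0883]
tool_rot: [0.257, 0.087, 0.962, -0.024]
contact_force: [0.0, -0.4, 0.2]
gripper_width: -0.001
grasp_force: 0.0
```

Emit:
jog_arm --moves '[0,0,0.05,0,0,0,0,0,0,0.05,0,0,0,0,0,0,0.05,0,0,0,0,0,0,0.05,0,0,0,0,0,0,0,0,0,0,0,0,0,0,0,0,0,0,0,0,0,0,0,0,0,0,0,0,0,0,0,0]'

```text
t: 24.18
eef_pos: [0.586, -0.0608, 0.0854]
tool_rot: [0.258, 0.087, 0.962, -0.024]
contact_force: [-0.1, -0.7, -0.3]
gripper_width: -0.002
grasp_force: 0.0
```

```bash
python3 -c "
from h import *
st(-36,-.6,25)"
```

```text
TCP in deck [-32.4   -1.08  30.77] F deck [-0.12 -0.72 -0.25] M [-0.01  0.53 -0.02] -0.002483165495643076 24.1833
tool shift mm [3.6  0.49 5.77] turn deg [-0.09  0.    0.  ]
[0.18, 0.02, 0.29, -0.02, 0.0, 0.0]
```

Emit:
jog_arm --moves '[0.18,0.02,0.05,-0.02,0,0,0,0,0,0.05,0,0,0,0,0,0,0.05,0,0,0,0,0,0,0.04,0,0,0,0,0,0,0.04,0,0,0,0,0,0,0,0,0,0,0,0,0,0,0,0,0,0,0,0,0,0,0,0,0]'

```text
t: 24.85
eef_pos: [0.5853, -0.0602, 0.0799]
tool_rot: [0.258, 0.087, 0.962, -0.023]
contact_force: [-3.5, 0.8, 6.1]
gripper_width: -0.002
grasp_force: 3.3
```

```bash
python3 -c "
from h import *
st(-36,-.6,25)"
```

```text
TCP in deck [-35.86  -0.66  26.34] F deck [-0.04  0.12  7.05] M [-0.08  0.59 -0.03] -0.0021051646407812792 24.85
tool shift mm [0.14 0.06 1.34] turn deg [-0.01  0.02  0.01]
[0.01, 0.0, 0.07, -0.0, 0.01, 0.0]
```

Low end touches at z 26.3 (expected 26.2). Press slightly more, then test the high end.

Emit:
jog_arm --moves '[0,0,0.03,0,0,0,0,0,0,0,0,0,0,0,0,0,0,0,0,0,0,0,0,-0.3,0,0,0,0,-0.8,0,0,0,0,0,0,-1,0,0,0,0,0,0,-1,0,0,0,0,0,0,-0.7,0,0,0,0,0,0]'

```text
t: 25.52
eef_pos: [0.6395, -0.0698, 0.1177]
tool_rot: [0.258, 0.087, 0.962, -0.024]
contact_force: [0.7, 0.6, 0.7]
gripper_width: 0.003
grasp_force: 0.0
```

Emit:
jog_arm --moves '[0,0,0.1,0,0,0,0,0,0,0.05,0,0,0,0,0,0,0.05,0,0,0,0,0,0,0.05,0,0,0,0,0,0,0.05,0,0,0,0,0,0,0.05,0,0,0,0,0,0,0,0,0,0,0,0,0,0,0,0,0,0]'

```text
t: 26.18
eef_pos: [0.6391, -0.0705, 0.1113]
tool_rot: [0.257, 0.087, 0.962, -0.025]
contact_force: [-22.0, 1.7, 26.7]
gripper_width: 0.003
grasp_force: 17.4
```

```bash
python3 -c "
from h import *
st(34,-.6,25)"
```

```text
TCP in deck [27.34 -1.14 26.19] F deck [-5.68 -2.3  34.11] M [-0.41  1.86 -0.04] 0.0029068732508267725 26.1833
tool shift mm [-6.66  0.54  1.18] turn deg [-0.14 -0.03  0.07]
[-0.33, 0.03, 0.06, -0.04, -0.01, 0.02]
```

Both ends are at z ≈26.2–26.3. As a reference, touch the fitted pad's top, which should be level.

Emit:
jog_arm --moves '[0,0,-0.35,0,0,0,0,-0.4,0,-0.1,0,0,0,0,-0.8,0,0,0,0,0,0,-1,0,0,0,0,0,0,-0.8,0,0,0,0,0,0,-0.4,0.03,0,0,0,0,0,0,0,0,0,0,0,0,0,0,0,0,0,0,0]'

```text
t: 26.85
eef_pos: [0.6942, -0.0798, 0.1515]
tool_rot: [0.257, 0.087, 0.962, -0.024]
contact_force: [-0.7, 0.1, -0.2]
gripper_width: 0.001
grasp_force: 0.0
```

Emit:
jog_arm --moves '[0,0,0.15,0,0,0,0,0,0,0.05,0,0,0,0,0,0,0.05,0,0,0,0,0,0,0.03,0,0,0,0,0,0,0.03,0,0,0,0,0,0,0.02,0,0,0,0,0,0,0,0,0,0,0,0,0,0,0,0,0,0]'

```text
t: 27.52
eef_pos: [0.6984, -0.0804, 0.1468]
tool_rot: [0.258, 0.087, 0.962, -0.024]
contact_force: [-0.3, -0.5, 0.4]
gripper_width: 0.0
grasp_force: 0.0
```

```bash
python3 -c "
from h import *
st(98,-.6,25)"
```

```text
TCP in deck [97.17 -0.25 26.84] F deck [ 0.06 -0.58  0.41] M [0.02 0.52 0.03] 8.898331139859856e-05 27.5167
tool shift mm [-0.83 -0.35  1.84] turn deg [-0.05  0.01  0.01]
[-0.04, -0.02, 0.09, -0.01, 0.0, 0.0]
```

Emit:
jog_arm --moves '[0,0,0.03,0,0,0,0,0,0,0.03,0,0,0,0,0,0,0,0,0,0,0,0,0,0,0,0,0,0,0,0,0,0,0,0,0,0,0,0,0,0,0,0,0,0,0,0,0,0,0,0,0,0,0,0,0,0]'

```text
t: 28.18
eef_pos: [0.6988, -0.0805, 0.1465]
tool_rot: [0.258, 0.087, 0.962, -0.024]
contact_force: [-6.1, 0.2, 7.6]
gripper_width: -0.004
grasp_force: 5.1
```

```bash
python3 -c "
from h import *
st(98,-.6,25)"
```

```text
TCP in deck [97.3  -0.25 26.39] F deck [-1.43 -0.94  9.62] M [-0.11  0.99  0.01] -0.0036880523872347827 28.1833
tool shift mm [-0.7  -0.35  1.39] turn deg [-0.08  0.03  0.01]
[-0.04, -0.02, 0.07, -0.02, 0.01, 0.0]
```

The fitted pad's top is at z 26.4, level with the new pad (26.2–26.3), so it is fully home. Retreat and hand in.

Emit:
jog_arm --moves '[0,0,-0.3,0,0,0,0,0,0,-0.8,0,0,0,0,0,0,-1,0,0,0,0,0,0,-1,0,0,0,0,0,0,-1,0,0,0,0,0,0,-0.5,0,0,0,0,0,0,0,0,0,0,0,0,0,0,0,0,0,0]'

```text
t: 28.85
eef_pos: [0.6539, -0.0725, 0.2261]
tool_rot: [0.258, 0.087, 0.962, -0.024]
contact_force: [-0.5, -0.3, 0.0]
gripper_width: -0.0
grasp_force: 0.0
```

Emit:
jog_arm --moves '[0,0,0,0,0,0,0,0,0,0,0,0,0,0,0,0,0,0,0,0,0,0,0,0,0,0,0,0,0,0,0,0,0,0,0,0,0,0,0,0,0,0,0,0,0,0,0,0,0,0,0,0,0,0,0,0]'

```text
t: 29.52
eef_pos: [0.6538, -0.0722, 0.2254]
tool_rot: [0.258, 0.087, 0.962, -0.024]
contact_force: [-0.6, -0.5, 1.1]
gripper_width: 0.002
grasp_force: 0.0
```

```bash
python3 -c "
from h import *
st(98,0,110)
from station import hand_in
print(hand_in())"
```

```text
TCP in deck [ 97.11  -0.16 117.57] F deck [ 0.16 -0.55  1.21] M [-0.01  0.59  0.04] 0.0020865212649747514 29.5167
tool shift mm [-0.89  0.16  7.57] turn deg [-0.05 -0.    0.01]
[-0.04, 0.01, 0.38, -0.01, -0.0, 0.0]
the job is handed in; nothing more can be done
None
```

The pad is pressed home on the eight studs, its top level with the short fitted pad to about 0.2 mm; I released it, backed the arm clear and handed in at about 29.5 s, with no verdict returned and the catches judged only from the force snap and hard stop, since all 10 pictures were already used.

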